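# Set up the label applicator and sort the leak-checked jars

### The arm

A 7-joint arm with a two-finger parallel gripper is mounted at the origin on a cart in front of the work surface, level with it; the furniture and walls round the work are solid. World frame = base frame: x ahead of the robot, y to its left, z up, the work surface at z = 0. Lengths are in m, angles in rad, forces in N, time in s.
With the tool pointing down it reaches from about 0.425 to 0.95 m from the base axis. Payload 4.7 kg.
Tool frame: the origin (TCP) lies on the centre line of the jaws, within the pads' length; the fingertips stand robot.nose_length ahead of it and the grasp point (between the pads) lies 8 mm behind it (robot.nose_length is the distance from the TCP to the fingertips, in m); z points along the fingers, y is the line along which they close (so a half turn about z gives the same grasp; the last joint's range is limited). The gripper opens to 85 mm and grips with 20 to 120 N. Pads are 22 mm wide; open, the fingers measure 114 mm over their backs; the gripper's body (76 mm by 85 mm) begins 54 mm behind the grasp point. The pads swing forward as they close: fully open they stand 13 mm farther back than shut.
Start: joints at [-0.029, 0.469, -0.049, 1.532, 0.024, 1.141, -0.082], TCP at [0.675, 0, 0.242] pointing down, gripper open.
Joint ranges: [-2.59, 2.59], [-0.33, 1.99], [-1.39, 1.29], [0.1, 2.45], [-1.04, 4.18], [0.21, 1.99], [-2.66, 2.66]. Speed limits (rad/s): [2.57, 2.57, 3.14, 3.14, 3.14, 3.14, 3.14].

### API

Orientations are given as [roll, pitch, yaw] about the fixed x, y, z axes, in that order (R = Rz(yaw) Ry(pitch) Rx(roll)).
In Python, from plant import robot gives the robot as it stands. Calls block until the motion is done:
- robot.goto(position, orientation): joint-space move of the TCP to a pose.
- robot.move_straight(position, vel=0.15, attitude=None, contact_N=None): straight line of the TCP; attitude=None keeps the orientation; vel is the mean speed in m/s. With contact_N (N) it stops when the force on the tool has changed by that much, and returns True; else False.
- robot.move_joints(angles): joint-space move.
- robot.grip(opening, strength=None): opening from 0.0 (shut) to 1.0 (fully open); strength is the grip in N (None keeps the last); returns when the fingers have stopped.
- robot.sleep(seconds).
- robot.inverse_kinematics(position, orientation): joint angles nearest the present ones, or None.
- robot.sense(): the state.
- robot.grab_frame(name): name is "scene" or "side" or "wrist"; returns a dict with "image" (384x512x3 uint8, red, green, blue), "range_z" (384x512 float32, m along the optical axis (not along the pixel's ray), 0 where there is no reading), "fx", "fy", "cx", "cy" (pixels), "R" (3x3) and "t" (3): a world point X has camera coordinates R X + t. Camera axes: x right, y down, z forward; pixel columns grow to the right and rows downward; lengths in m; the calibration is good to about 2 mm. A picture is of the moment at which its call begins.
A pose or a line that the arm cannot do raises robot.IKError and nothing moves.
- robot.close_job(): hands the job in; it is judged then, once.
The state is a dict: "t": time; "joint_pos": joint angles; "joint_velocities": joint speeds; "effort": joint torques, N m; "tcp_pos": TCP position; "tcp_rot": TCP orientation; "wrist_force": force on the tool from outside, world axes, zero at the start; "torque": the same for the moment, N m; "opening": opening from 0.0 (shut) to 1.0 (fully open); "gripper_force": force on a finger pad.
Only numpy, scipy, OpenCV 4.12 (cv2) and the standard library are available. Lean on these libraries where they do the work, as an engineer would, in place of code of your own. Each camera call takes 0.05 s, during which the arm holds its last target. There are 200 camera calls.

### The job

Set up the label applicator: put the spent core from its spindle into the scrap tray, seat the full label roll upright on the spindle, right down on the platter, and swing the gate fully down across the sloping lane. Clear the check tray of its leak-checked jars: each jar without a tag goes into the lane, lying across it with its lid at the front wall (the robot's side), so that it rolls down and waits behind the closed gate, and each jar with a card tag on its lid has leaked and goes lying into a nest of the two-nest reject tray, lid either way. Leave the other things on the table where they are.

Things in the scene. Friction and masses are not known exactly. Their poses are not given: they have to be found in the camera images.
- lane: Aluminium gravity lane on the left of the grey label applicator (185 x 585 mm, fixed), sloping 12 degrees down to the robot's right. Origin: on the running surface, mid-width, at the gate; x across (away from robot), y uphill, z square to the surface. Walls at x = -55 (21 mm high, front) and +55 mm (40 mm, back), y 15 to 235 mm, then flaring 20 mm outward to the open top end, y = 335 mm.
- lane_infeed (a point): Set-down point in the lane: 280 mm uphill of the gate, mid-width, 34 mm above the running surface, where a jar's axis comes. Let go here, a jar rolls down to the gate or the jar before; 3 fit behind the gate. The surface spans x = -29 to +55 mm; along the front wall it is recessed 10 mm, so the lid overhangs free and only its straight side rolls: lid at the front wall, base at the back wall.
- gate (a joint): Gate at the lower end of the lane: a round steel bar 12 mm thick and 128 mm long that swings like a level-crossing barrier about a pin parallel to the lane's y axis. 0 rad = down, lying straight across the lane (closed); grows as the bar swings up, to 1.3 rad at most. Starts up, at 0.85 to 1.25. It stays where it is left; moving it takes about 1 N at the sleeve.
- gate_pivot (a point): Centre of the gate's pin, at the front wall: 68 mm to the robot's side of the lane's middle line and 34 mm above the running surface.
- gate_grip (a point): Middle of the gate bar's black rubber sleeve (16 mm thick, 36 mm long), 100 mm from the pin and moving with the bar; the bar runs 28 mm beyond it. The sleeve can be pinched along the lane's y direction and turns between the pads.
- spindle_foot (a point): Centre of the top face of the label spindle's round black platter (88 mm in diameter), where the core or roll stands. The upright aluminium spindle rises 60 mm from it: 22 mm in diameter up to 48 mm, then tapering to 12 mm at the tip. A white housing, top 70 mm above the platter, begins 73 mm from its axis on the far side. z up.
- label_roll: Full roll of blank white labels, 69 mm in diameter, 50 mm high, with a bore of about 32 mm, 0.14 kg. Starts standing on its flat end on the table at the left. Origin: centre of its lower end; z along its axis.
- empty_core: Spent cardboard core, a tube 39 mm in outer diameter, 34 mm bore, 50 mm high, 15 g. Starts on the spindle. Origin: centre of its lower end; z along its axis.
- scrap_tray: Shallow open cardboard scrap tray, 80 x 100 x 30 mm (x, y, z), 3 mm walls, on the table at the right; stands still. Origin: centre of its underside; z up.
- check_tray: Stainless drip tray with five nests side by side, 150 x 490 x 12 mm, stands still; each nest is a pair of parallel rubber ribs 44 mm apart along the tray's x, nests 95 mm apart along y. The jars start here, axes 47 mm above the table. Origin: centre of its underside.
- reject_tray: Like the check tray but with only two nests, 150 x 205 x 12 mm, on the right; stands still, empty at the start. Jars lie in it with their axis along its x, lid either way. Origin: centre of its underside, z up.
- reject_tray_nest0 (a point): Left nest of the reject tray: where the middle of a jar lying in it comes, 47 mm above the table.
- reject_tray_nest1 (a point): Right nest of the reject tray: where the middle of a jar lying in it comes, 47 mm above the table.
- clean_jar_1: Pickle jar with screw lid: 99 mm long, body 67.6 mm across from 0 to 75 mm above the base, lid 71 mm across from 86 to 99 mm, about 0.34 kg. Origin: centre of the base; +z from base to lid. Starts lying in a check-tray nest, lid either way. May be absent. This one carries no tag.
- clean_jar_2: Pickle jar with screw lid: 99 mm long, body 67.6 mm across from 0 to 75 mm above the base, lid 71 mm across from 86 to 99 mm, about 0.34 kg. Origin: centre of the base; +z from base to lid. Starts lying in a check-tray nest, lid either way. May be absent. This one carries no tag.
- clean_jar_3: Pickle jar with screw lid: 99 mm long, body 67.6 mm across from 0 to 75 mm above the base, lid 71 mm across from 86 to 99 mm, about 0.34 kg. Origin: centre of the base; +z from base to lid. Starts lying in a check-tray nest, lid either way. May be absent. This one carries no tag.
- tagged_jar_1: Pickle jar with screw lid: 99 mm long, body 67.6 mm across from 0 to 75 mm above the base, lid 71 mm across from 86 to 99 mm, about 0.34 kg. Origin: centre of the base; +z from base to lid. Starts lying in a check-tray nest, lid either way. May be absent. This one is tagged: a plain white card, 36 mm wide, stands out 34 mm from the face of its lid.
- tagged_jar_2: Pickle jar with screw lid: 99 mm long, body 67.6 mm across from 0 to 75 mm above the base, lid 71 mm across from 86 to 99 mm, about 0.34 kg. Origin: centre of the base; +z from base to lid. Starts lying in a check-tray nest, lid either way. May be absent. This one is tagged: a plain white card, 36 mm wide, stands out 34 mm from the face of its lid.
- tagged_jar_1_mid (a point): Middle of that tagged jar: on its axis, 49.5 mm from the base.
- tagged_jar_2_mid (a point): Middle of that tagged jar: on its axis, 49.5 mm from the base.
- tape_roll_1: Brown packing tape roll, 110 mm in diameter, 48 mm high; bystander. Origin: centre of its underside.
- date_stamp: Wooden date stamp, 92 mm high; bystander. Origin: centre of its underside.
- spare_lid_1: Spare yellow jar lid, 69 mm across, 14 mm high, lying on the table; bystander. Origin: centre of its underside.

How it is judged:
At the end, for the whole second after the job is handed in: Gate down (0.1 rad); roll upright on the platter (9 mm off axis, 6 mm high); core in the scrap tray; untagged jars at rest in the lane behind the gate, across it (0.3 rad), lids at the front wall; tagged jars at rest in reject nests (20 mm, 0.25 rad); bystanders not moved over 3 cm (value of joint gate below 0.1 rad and horizontal distance between label_roll and spindle_foot below 0.009 m and z of label_roll in the frame of spindle_foot between -0.004 and 0.006 m and angle between label_roll's own z axis and vertical below 0.08 rad and x of empty_core in the frame of scrap_tray between -0.04 and 0.04 m and y of empty_core in the frame of scrap_tray between -0.05 and 0.05 m and height (world z) of empty_core between -0.005 and 0.035 m and linear speed of each of empty_core, clean_jar_1, clean_jar_2, clean_jar_3, tagged_jar_1, tagged_jar_2 below 0.02 m/s and x of clean_jar_1 in the frame of lane between 0.03 and 0.07 m and y of clean_jar_1 in the frame of lane between 0.02 and 0.24 m and z of clean_jar_1 in the frame of lane between 0.022 and 0.046 m and angle between the z axis of each of clean_jar_1, clean_jar_2, clean_jar_3 and the x axis of lane, either way round below 0.3 rad and x of clean_jar_2 in the frame of lane between 0.03 and 0.07 m and y of clean_jar_2 in the frame of lane between 0.02 and 0.24 m and z of clean_jar_2 in the frame of lane between 0.022 and 0.046 m and x of clean_jar_3 in the frame of lane between 0.03 and 0.07 m and y of clean_jar_3 in the frame of lane between 0.02 and 0.24 m and z of clean_jar_3 in the frame of lane between 0.022 and 0.046 m and (distance between tagged_jar_1_mid and reject_tray_nest0 below 0.02 m or distance between tagged_jar_1_mid and reject_tray_nest1 below 0.02 m) and angle between the z axis of each of tagged_jar_1, tagged_jar_2 and the x axis of reject_tray, either way round below 0.25 rad and (distance between tagged_jar_2_mid and reject_tray_nest0 below 0.02 m or distance between tagged_jar_2_mid and reject_tray_nest1 below 0.02 m)); the robot touches nothing.
It fails at once if a jar, the roll or the core falls off the table (height (world z) of any of clean_jar_1, clean_jar_2, clean_jar_3, tagged_jar_1, tagged_jar_2, label_roll, empty_core below -0.05 m).
It fails at once if another thing on the table is pushed more than 3 cm (distance of any of tape_roll_1, date_stamp, spare_lid_1 from where it was at the start of the episode above 0.03 m).
Of clean_jar_1, clean_jar_2, clean_jar_3 only 2 to 3 are there at a start; the rules pass over those that are not, and their reading is None.
Of tagged_jar_1, tagged_jar_2 only 1 to 2 are there at a start; the rules pass over those that are not, and their reading is None.
At some moment in a run one of label_roll, empty_core may be knocked a few centimetres aside while the robot is not near it.
It also fails if it takes over 210 s, if anything falls off the work surface, if the arm or the gripper's body presses on something with over 40 N, if the wrist force passes 120 N, or if a joint passes its speed limit or range.

## Working session

There is one attempt and no reset: what is moved stays moved. The work goes in short steps, each a Python script; the robot and the scene stay as the last script left them, time stands still between calls to the robot, and variables do not carry over. Pictures are saved under pics/ and viewed, at most 14 in all, crops included, and the job is handed in when it is done.

```bash
mkdir -p pics; ls; cat > h.py <<'E'
import numpy as np, cv2
from plant import robot
def save(f,name,s=None,crop=None):
    im=f["image"][:,:,::-1]
    if crop: u0,v0,u1,v1=crop; im=im[v0:v1,u0:u1]
    if s: im=cv2.resize(im,None,fx=s,fy=s,interpolation=cv2.INTER_CUBIC)
    cv2.imwrite("pics/"+name,im)
def cloud(f):
    z=f["range_z"]; v,u=np.mgrid[:z.shape[0],:z.shape[1]]
    P=np.stack([(u-f["cx"])/f["fx"]*z,(v-f["cy"])/f["fy"]*z,z],-1)
    W=(P-f["t"])@np.asarray(f["R"]); W[z==0]=np.nan
    return W
E
python3 - <<'E'
from h import *
import pickle
for n in ("scene","side"):
    f=robot.grab_frame(n); pickle.dump(f,open(n+".pkl","wb")); save(f,n+"1.png",1.5)
    R=np.asarray(f["R"]);print(n,-R.T@f["t"],R[2],f["fx"])
s=robot.sense();print(s,robot.nose_length)
E
```

```text
pics
scene [-0.1956344   0.58268489  0.95119285] [ 0.57949981 -0.43252046 -0.69072861] 359.4968369149372
side [-0.25147329 -1.29478573  1.04662511] [ 0.4286593   0.73946672 -0.51907627] 474.775850551199
{'t': 0.1, 'joint_pos': array([-0.02889021,  0.46938917, -0.04858242,  1.53355393,  0.02408839,
        1.141013  , -0.08229825]), 'joint_velocities': array([-1.00968225e-03, -1.41971299e-03,  2.53883279e-04, -4.49873675e-03,
        3.05109074e-04, -1.20961051e-03,  4.74721008e-05]), 'effort': array([ 5.33060393e-04, -5.11518788e+01, -4.69155551e-02, -2.38390929e+01,
        1.07741368e-02,  4.46335340e-03,  2.13932526e-05]), 'tcp_pos': array([6.74500494e-01, 3.68343722e-06, 2.41355865e-01]), 'tcp_rot': array([-3.13981512e+00,  5.67994476e-05,  1.57080087e+00]), 'wrist_force': array([-0.69920702,  0.38733214,  0.36285764]), 'torque': array([-0.04373654,  0.0066296 , -0.00546695]), 'gripper_force': 0.0, 'opening': 1.0026947528715107} 0.011
```

View pics/scene1.png

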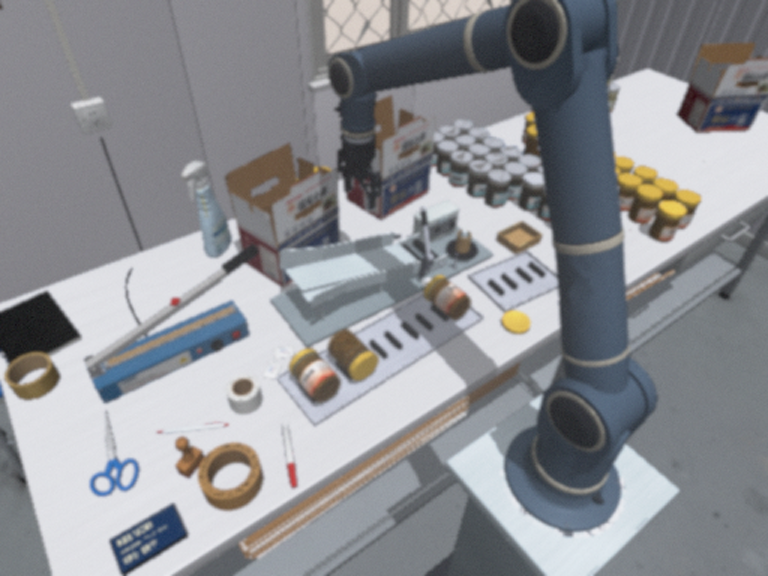

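View pics/side1.png

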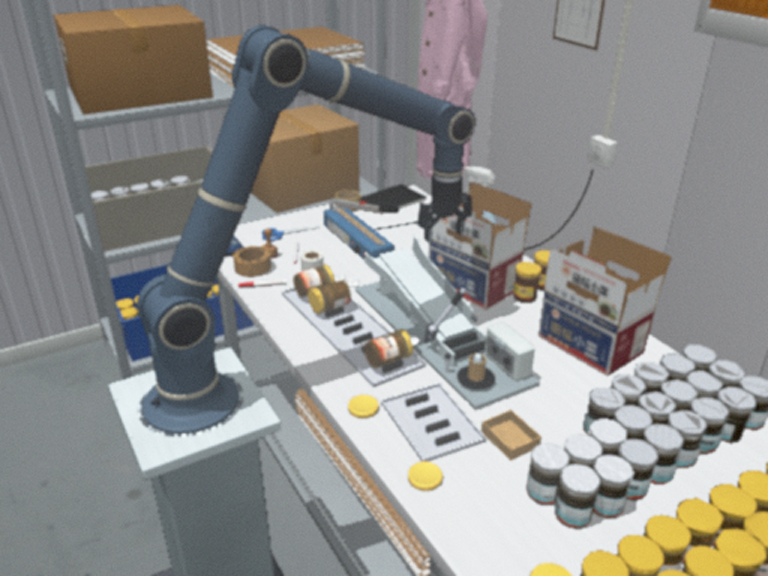

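Scene view: three jars in the check tray (315,375), (352,355), (447,297), the roll at (243,393), spindle (462,243), scrap tray (519,237), reject tray (515,278). I'll enlarge both and compute an orthographic map.

```bash
python3 - <<'E'
from h import *
import pickle
F={n:pickle.load(open(n+".pkl","rb")) for n in("scene","side")}
a=F["scene"];b=F["side"]
A=cv2.resize(a["image"][130:290,150:390],None,fx=3.3,fy=3.3,interpolation=cv2.INTER_CUBIC)
cv2.imwrite("pics/sc2.png",A[:,:,::-1])
# ortho map, 2.5mm/px, x .3-.95 up, y .75..-.65 left to right
s=.0025
B=np.zeros((270,560,3),np.uint8);H=np.full((270,560),-1.)
for f in (a,b):
    W=cloud(f).reshape(-1,3);C=f["image"].reshape(-1,3)
    k=np.isfinite(W[:,0])&(W[:,2]<.2)&(W[:,2]>-.02);W=W[k];C=C[k]
    r=((.95-W[:,0])/s).astype(int);c=((.75-W[:,1])/s).astype(int)
    k=(r>=0)&(r<270)&(c>=0)&(c<560)
    for i in np.where(k)[0]:
        if W[i,2]>H[r[i],c[i]]: H[r[i],c[i]]=W[i,2];B[r[i],c[i]]=C[i]
np.save("H.npy",H)
B=cv2.dilate(B,np.ones((2,2)))
O=cv2.resize(B,None,fx=1.42,fy=1.42)[:,:,::-1]
h=np.clip((H+.01)/.15*255,0,255).astype(np.uint8);h=cv2.dilate(h,np.ones((2,2)));h=cv2.applyColorMap(cv2.resize(h,None,fx=1.42,fy=1.42),cv2.COLORMAP_JET)
O=np.vstack([O[:300],h[:300]])
cv2.imwrite("pics/ortho.png",O[:600,:800])
E
```

```text
(no output)
```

View pics/sc2.png

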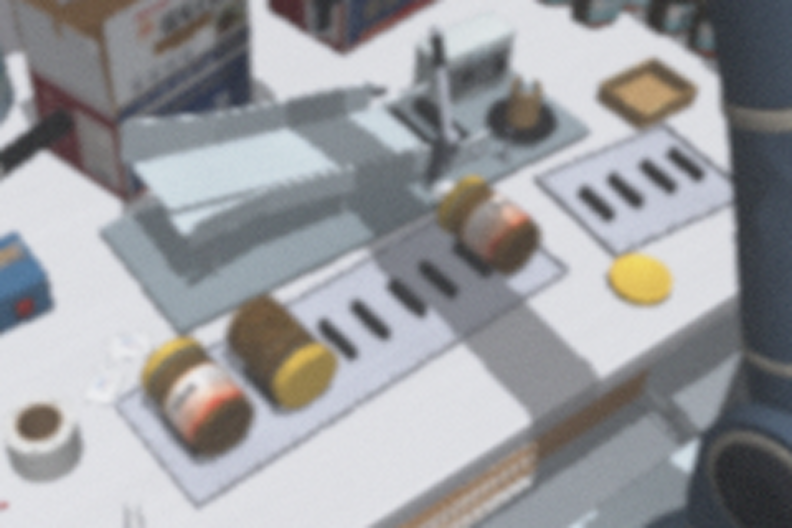

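View pics/ortho.png

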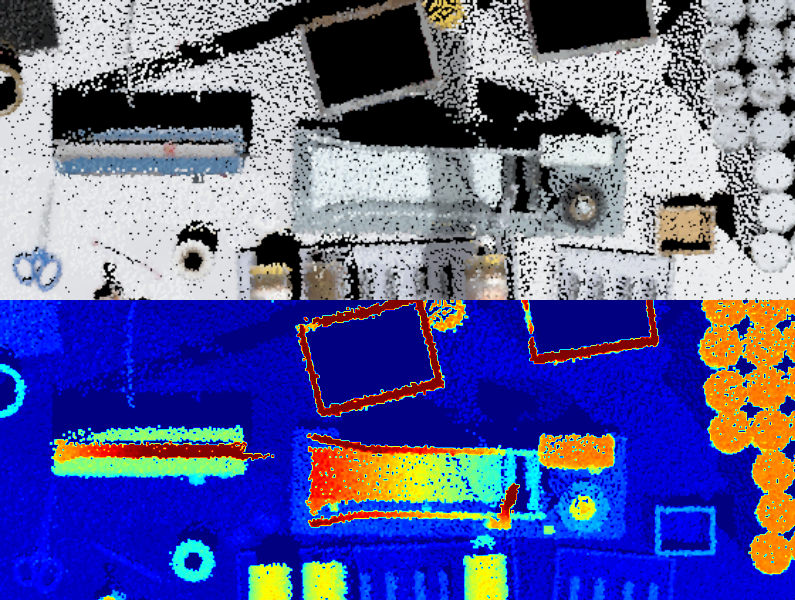

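Crop shows the right-hand jar has a white card at its far lid (440,185); the middle jar's lid (305,375) is bare; the left jar's lid end is hidden. The ortho map shows everything nearly axis-aligned. Next are wrist views from two hover poses (first moves).

```bash
cat >> h.py <<'E'
def ortho(fs,x0,x1,y0,y1,s,zmax=.25):
    nr,nc=int((x1-x0)/s),int((y1-y0)/s);B=np.zeros((nr,nc,3),np.uint8);H=np.full((nr,nc),np.nan)
    for f in fs:
        W=cloud(f).reshape(-1,3);C=f["image"].reshape(-1,3)
        r=((x1-W[:,0])/s);c=((y1-W[:,1])/s)
        k=np.isfinite(r)&(r>=0)&(r<nr)&(c>=0)&(c<nc)&(W[:,2]<zmax)
        o=np.where(k)[0];o=o[np.argsort(W[o,2])]
        r=r[o].astype(int);c=c[o].astype(int);B[r,c]=C[o];H[r,c]=W[o,2]
    return B,H
E
python3 - <<'E'
from h import *
import pickle
fs=[]
for i,p in enumerate([(.55,.30,.46),(.58,.08,.46),(.58,-.22,.46)]):
    robot.goto(p,[np.pi,0,np.pi/2]); f=robot.grab_frame("wrist"); fs.append(f)
    R=np.asarray(f["R"]);print(-R.T@f["t"],R[2],f["fx"],robot.sense()["t"])
pickle.dump(fs,open("w.pkl","wb"))
B,H=ortho(fs,.3,.8,-.4,.5,.001125)
np.save("H.npy",H)
cv2.imwrite("pics/o2.png",cv2.resize(B,(800,444))[:,:,::-1])
save(fs[1],"w1.png",1.5)
E
```

```text
[0.5510117  0.36701189 0.58831831] [-0.00312195 -0.27470142 -0.96152451] 289.3025802255085 1.6
[0.57952644 0.15020278 0.58957991] [-9.13443465e-04 -2.71508855e-01 -9.62435508e-01] 289.3025802255085 2.5417
[ 0.58037914 -0.14918187  0.58970547] [ 1.68019491e-04 -2.71506910e-01 -9.62436476e-01] 289.3025802255085 3.7417
```

View pics/o2.png

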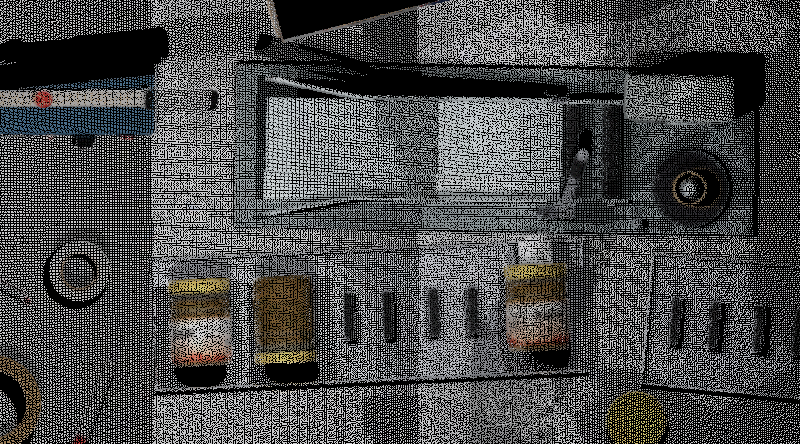

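View pics/w1.png

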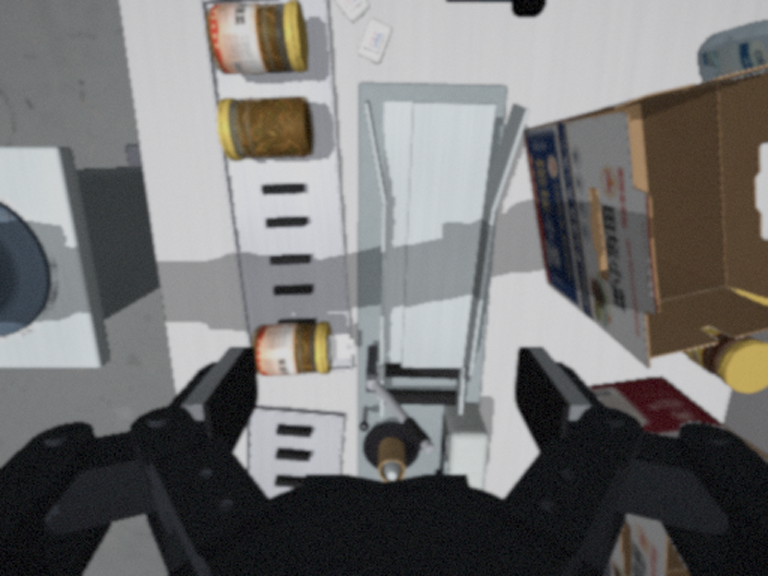

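Wrist picture: the left jar (255,38, lid to the far side) and the next (265,127, lid to the robot) have no card; the jar at (295,347) has a card at (343,348). So: 2 clean, 1 tagged. Now I'll fit the poses numerically.

```bash
python3 - <<'E'
from h import *
import pickle
np.set_printoptions(precision=4,suppress=True)
fs=pickle.load(open("w.pkl","rb"))
W=np.concatenate([cloud(f).reshape(-1,3) for f in fs]);C=np.concatenate([f["image"].reshape(-1,3) for f in fs]).astype(int)
k=np.isfinite(W[:,0]);W=W[k];C=C[k]
def box(x0,x1,y0,y1,z0,z1): return (W[:,0]>x0)&(W[:,0]<x1)&(W[:,1]>y0)&(W[:,1]<y1)&(W[:,2]>z0)&(W[:,2]<z1)
t=W[box(.35,.42,-.1,.3,-.01,.008)];print("table/tray z",np.median(t[:,2]))
for n,y in (("j1",.275),("j2",.18),("j3",-.105)):
    m=box(.36,.53,y-.05,y+.05,.066,.1);P=W[m]
    a=np.polyfit(P[:,0],P[:,1],1)
    q=np.percentile(P[:,0],[.5,99.5]);print(n,len(P),"x",q,"y@mid",np.polyval(a,q.mean()),"slope",a[0],"ztop",np.percentile(P[:,2],98))
    ye=(C[m][:,0]>140)&(C[m][:,1]>110)&(C[m][:,2]<90);print("  yellow x",np.percentile(P[ye][:,0],[5,50,95]))
m=box(.45,.54,.36,.48,.043,.06);P=W[m];(c,r,_)=cv2.minAreaRect(P[:,:2].astype(np.float32))[0:3];print("roll",cv2.minEnclosingCircle(P[:,:2].astype(np.float32)),np.median(P,0))
for z0,z1 in((.015,.035),(.04,.065),(.065,.08),(.08,.11)):
    P=W[box(.52,.65,-.36,-.2,z0,z1)]
    if len(P)>20: print("spindle",z0,len(P),cv2.minEnclosingCircle(P[:,:2].astype(np.float32)),np.median(P,0),P[:,2].max())
# ribs
for n,b in(("rej",(.38,.48,-.42,-.24,.005,.03)),("chk",(.38,.49,-.06,.13,.005,.03))):
    m=box(*b)&(C.max(1)<70);P=W[m]
    _,l,ce=cv2.kmeans(P[:,1:2].astype(np.float32),4,None,(3,50,1e-5),5,2)
    for i in np.argsort(-ce[:,0]):
        Q=P[l[:,0]==i];rc=cv2.minAreaRect(Q[:,:2].astype(np.float32));print(n,len(Q),rc,np.median(Q[:,2]))
# lane surface plane
P=W[box(.59,.67,-.07,.19,.02,.2)&(C.min(1)>100)]
A=np.c_[P[:,:2],np.ones(len(P))];k=np.ones(len(P),bool)
for _ in range(6):
    co=np.linalg.lstsq(A[k],P[k,2],rcond=None)[0];res=P[:,2]-A@co;k=abs(res)<.004
print("plane",co,k.sum(),np.degrees(np.arctan(np.hypot(*co[:2]))),"yaw",np.arctan2(-co[0],co[1]))
np.save("plane.npy",co)
# walls: crest y-bins
for y in np.arange(-.12,.24,.03):
    s=W[(abs(W[:,1]-y)<.006)&(W[:,0]>.53)&(W[:,0]<.74)];h=s[:,2]-np.c_[s[:,:2],np.ones(len(s))]@co
    f=s[(h>.012)&(h<.03)&(s[:,0]<.6)];g=s[(h>.032)&(h<.046)&(s[:,0]>.66)]
    print("y%.2f"%y,"front",np.percentile(f[:,0],[2,50,98]) if len(f)>3 else None,"back",np.percentile(g[:,0],[2,50,98]) if len(g)>3 else None)
P=W[box(.55,.68,-.17,-.05,.0,.25)];h=P[:,2]-np.c_[P[:,:2],np.ones(len(P))]@co;P=P[h>.045]
print("gate",len(P));o=np.argsort(P[:,2]);print(P[o][::max(1,len(P)//14)])
E
```

```text
table/tray z 0.0007587972159862899
j1 4091 x [0.3887 0.4861] y@mid 0.27436355158244774 slope 0.03365036254022125 ztop 0.08232019607689633
  yellow x [0.4428 0.4801 0.4851]
j2 3410 x [0.3919 0.4894] y@mid 0.18120701298857944 slope 0.02797611155378028 ztop 0.0815653507744508
  yellow x [0.393  0.3988 0.4038]
j3 3494 x [0.4056 0.5029] y@mid -0.10215980632655641 slope 0.004735859409635111 ztop 0.08238886738715658
  yellow x [0.4873 0.4957 0.5021]
roll ((0.4951851963996887, 0.4102887213230133), 0.034597452729940414) [0.4945 0.4122 0.0478]
spindle 0.015 2392 ((0.5935025215148926, -0.27251487970352173), 0.0894087627530098) [ 0.5878 -0.2643  0.0277] 0.03494336434392189
spindle 0.04 352 ((0.5744330286979675, -0.2485770583152771), 0.04825640097260475) [ 0.5809 -0.2596  0.0563] 0.06499185978464765
spindle 0.065 409 ((0.5730839967727661, -0.25072577595710754), 0.048912327736616135) [ 0.5874 -0.2693  0.0759] 0.07994794923813808
spindle 0.08 135 ((0.583800196647644, -0.27515605092048645), 0.013268905691802502) [ 0.5878 -0.274   0.0864] 0.09009070115989827
rej 204 ((0.44010117650032043, -0.25767484
[... 1575 characters left out ...]
.6922]
y0.09 front [0.5754 0.5771 0.5787] back [0.6888 0.6898 0.6927]
y0.12 front [0.5717 0.5739 0.5764] back [0.6932 0.6952 0.6988]
y0.15 front [0.5663 0.5682 0.5708] back [0.6998 0.7019 0.7051]
y0.18 front [0.5607 0.5631 0.5651] back [0.706  0.7081 0.7116]
y0.21 front None back None
gate 972
[[ 0.5647 -0.1463  0.0892]
 [ 0.5635 -0.1185  0.096 ]
 [ 0.5717 -0.1403  0.1069]
 [ 0.5782 -0.142   0.1179]
 [ 0.5858 -0.1391  0.1274]
 [ 0.5988 -0.1389  0.1373]
 [ 0.5975 -0.1508  0.1462]
 [ 0.6041 -0.1424  0.1569]
 [ 0.6055 -0.1562  0.1631]
 [ 0.6113 -0.1455  0.1687]
 [ 0.617  -0.1466  0.1751]
 [ 0.6271 -0.1508  0.1799]
 [ 0.6178 -0.1545  0.1835]
 [ 0.6296 -0.1506  0.1878]
 [ 0.6238 -0.1544  0.1911]]
```

```bash
python3 - <<'E'
from h import *
import pickle
fs=pickle.load(open("w.pkl","rb"))
B,H=ortho(fs[2:],.52,.74,-.32,-.0,.0016)
cv2.imwrite("pics/o3.png",cv2.resize(B,(800,550))[:,:,::-1])
f=fs[2]; save(f,"w2.png",1.5)
E
```

```text
(no output)
```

View pics/w2.png

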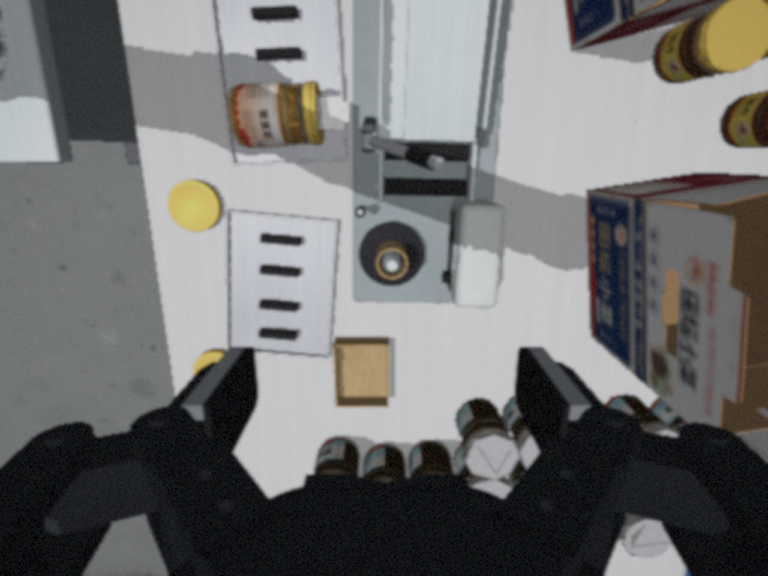

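The wrist picture shows gate bar (375,135)-(440,160), spindle tip (391,262), scrap tray (362,372), reject ribs. The numbers agree with the stated sizes: wall gap 110 mm, slope 12°, jars 97–99 mm, tops at 82 mm. I'll refine the spindle and scrap tray, then lower the gate.

```bash
cat >> h.py <<'E'
from scipy.spatial.transform import Rotation as Ro
yl=-.0165; al=np.radians(12)
RL=(Ro.from_euler('z',yl)*Ro.from_euler('x',al)).as_matrix()
OL=np.array([.6301,-.126,.0484])
L=lambda x,y,z: OL+RL@np.array([x,y,z])
def tool(axx,down):   # tool x, tool z -> rpy
    x=np.array(axx)/np.linalg.norm(axx);z=np.array(down)
    return Ro.from_matrix(np.c_[x,np.cross(z,x),z]).as_euler('xyz')
def down(yaw): return [np.pi,0,yaw]
def laneatt(s): return tool(s*RL[:,0],-RL[:,2])
E
python3 - <<'E'
from h import *
import pickle
from scipy.optimize import least_squares
np.set_printoptions(precision=4,suppress=True)
fs=pickle.load(open("w.pkl","rb"));f=fs[2]
W=cloud(f).reshape(-1,3);C=f["image"].reshape(-1,3).astype(int);k=np.isfinite(W[:,0]);W=W[k];C=C[k]
d=np.hypot(W[:,0]-.588,W[:,1]+.276)
m=(d<.06)&(C.max(1)<75)&(W[:,2]<.04)&(W[:,2]>.015);P=W[m];print("platter",m.sum(),np.median(P[:,2]),cv2.minAreaRect(P[:,:2].astype(np.float32)),cv2.minEnclosingCircle(P[:,:2].astype(np.float32)))
m=(d<.03)&(W[:,2]>.076)&(W[:,2]<.0835)&(C[:,0]>C[:,2]+15);P=W[m];print("core rim",m.sum(),P.min(0),P.max(0),cv2.minEnclosingCircle(P[:,:2].astype(np.float32)))
m=(d<.03)&(W[:,2]>.086);P=W[m];print("tip",m.sum(),P.mean(0),P.max(0))
m=(abs(W[:,0]-.54)<.08)&(abs(W[:,1]+.456)<.08)&(W[:,2]>.02)&(W[:,2]<.04)&(C[:,0]>C[:,2]+20);P=W[m];print("scrap",m.sum(),cv2.minAreaRect(P[:,:2].astype(np.float32)),np.median(P[:,2]))
for p in ((.0,.28,.034),(-.0157,0,.1192)): print(L(*p))
for s in(1,-1):
    for p in ((-.0157,0,.1192),(0,.28,.034)):
        print(s,laneatt(s),robot.inverse_kinematics(L(*p),laneatt(s)))
for y in (0,np.pi): print(y,robot.inverse_kinematics([.437,.275,.04],down(y)),robot.inverse_kinematics([.43,-.28,.04],down(y)))
E
```

```text
platter 903 0.028168832470968606 ((0.5876521468162537, -0.2756316065788269), (0.08338067680597305, 0.08171708136796951), 58.224735260009766) ((0.5880507826805115, -0.27584344148635864), 0.04220637306571007)
core rim 87 [ 0.5692 -0.2951  0.076 ] [ 0.6058 -0.2573  0.081 ] ((0.5877259373664856, -0.27655187249183655), 0.01946648396551609)
tip 44 [ 0.5878 -0.2765  0.0877] [ 0.5946 -0.2698  0.0901]
scrap 267 ((0.545718789100647, -0.4565531015396118), (0.07882673293352127, 0.10005553811788559), 0.33304086327552795) 0.027203577311854996
[0.6345 0.1408 0.1399]
[ 0.614  -0.1505  0.165 ]
1 [-2.9322  0.     -0.0165] [ 0.0678  0.5109  0.2809  1.699  -0.3902  1.0476 -1.0551]
1 [-2.9322  0.     -0.0165] [-0.2996  0.5162  0.1507  1.7383 -0.3648  0.8857 -1.5255]
-1 [2.9322 0.     3.1251] [ 0.3736  0.5078 -0.148   1.679  -0.1562  1.0123  1.883 ]
-1 [2.9322 0.     3.1251] [-0.0008  0.5309 -0.2642  1.7189 -0.0933  0.8583  1.387 ]
0 [-0.609   0.4906 -0.0434  2.0747  0.0375  0.577  -2.2494] [ 0.2671  0.4997  0.2893  2.0973 -0.2533  0.577  -0.8346]
3.141592653589793 [-0.3987  0.5109 -0.309   2.0623  0.2644  0.6054  0.6815] [ 0.5223  0.4868 -0.0343  2.0824  0.0296  0.5729  2.0378]
```

```bash
python3 - <<'E'
from h import *
np.set_printoptions(precision=4,suppress=True)
th=1.02; att=laneatt(1); tz=-RL[:,2]
g=lambda a,up=0: L(-.068+.1*np.cos(a),0,.034+.1*np.sin(a)+up)+.008*tz
robot.goto(g(th,.08),att); robot.grip(.5,20)
robot.move_straight(g(th),.15); robot.grip(0,20); s=robot.sense(); print(s["opening"],s["gripper_force"],s["wrist_force"],s["t"])
for a in np.linspace(th,-.02,12)[1:]:
    robot.move_straight(g(a),.12)
s=robot.sense(); print(s["opening"],s["wrist_force"],s["tcp_pos"]-g(-.02),s["t"])
robot.grip(.5); robot.move_straight(g(0,.08),.2)
# then look from near the spindle
robot.goto([.56,-.22,.40],down(np.pi/2)); f=robot.grab_frame("wrist"); save(f,"w3.png",1.5); print(robot.sense()["t"])
E
```

```text
0.18289384169705689 21.59567803144455 [ 1.3946 -0.1409  2.5696] 6.5333
0.17703730080196736 [ 2.4211 -0.5598 -1.0667] [-0.0003  0.     -0.0004] 9.2833
11.525
```

View pics/w3.png

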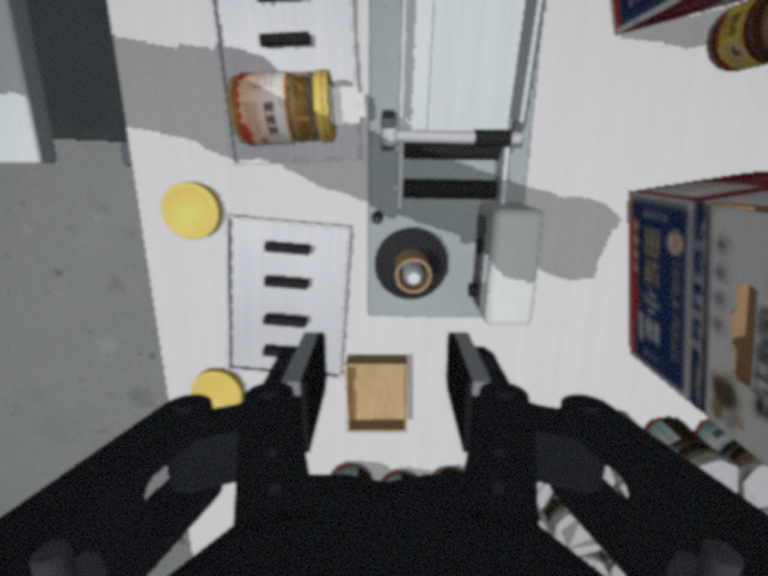

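The gate bar now lies straight across the lane, (385,135) to (520,138), and the core is still on the spindle (412,272). Next the core goes to scrap, then I look at the roll.

```bash
python3 - <<'E'
from h import *
import pickle
np.set_printoptions(precision=4,suppress=True)
a=down(0); sx,sy=.5877,-.2764
robot.goto([sx,sy,.17],a); robot.grip(.7,20)
robot.move_straight([sx,sy,.058],.15); robot.grip(0,20); s=robot.sense(); print(s["opening"],s["gripper_force"],s["wrist_force"])
robot.move_straight([sx,sy,.17],.15); s=robot.sense(); print("held",s["opening"],s["gripper_force"])
tx,ty=.5457,-.4566
robot.move_straight([tx,ty,.13],.25)
print(robot.move_straight([tx,ty,.034],.12,contact_N=4),robot.sense()["tcp_pos"])
robot.grip(.6); robot.move_straight([tx,ty,.17],.2)
f=robot.grab_frame("side"); save(f,"s4.png",2.5,(300,200,380,320)); 
robot.goto([.50,.30,.40],down(np.pi/2)); robot.grip(1.0)
f=robot.grab_frame("wrist"); pickle.dump(f,open("w4.pkl","wb")); save(f,"w4.png",1.2)
W=cloud(f).reshape(-1,3)
m=(W[:,2]>.043)&(W[:,2]<.056)&(abs(W[:,0]-.495)<.08)&(abs(W[:,1]-.41)<.08);P=W[m];print("roll",m.sum(),cv2.minEnclosingCircle(P[:,:2].astype(np.float32)),robot.sense()["t"])
m=(abs(W[:,1]+.13)<.05)&(abs(W[:,0]-.63)<.1)
E
```

```text
0.4344315226823552 22.40091665298678 [0.3511 0.3476 4.3957]
held 0.43068869883974303 21.965463815722615
True [ 0.5447 -0.455   0.0323]
roll 1069 ((0.49485504627227783, 0.41085052490234375), 0.03400914743542671) 21.3667
```

View pics/s4.png

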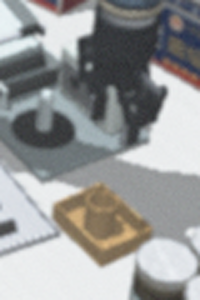

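The core stands in the scrap tray (100,215) and the spindle is clear. Now the roll.

```bash
python3 - <<'E'
from h import *
np.set_printoptions(precision=4,suppress=True)
a=down(0); rx,ry=.495,.4105; sx,sy=.5877,-.2764
robot.goto([rx,ry,.16],a); robot.grip(1.0,30)
robot.move_straight([rx,ry,.022],.15); robot.grip(0,30); s=robot.sense(); print(s["opening"],s["gripper_force"],s["wrist_force"])
robot.move_straight([rx,ry,.32],.2); s=robot.sense(); print("held",s["opening"],s["gripper_force"],s["wrist_force"])
robot.goto([sx,sy,.32],a); robot.move_straight([sx,sy,.125],.2)
f=robot.grab_frame("side"); save(f,"s5.png",4,(270,150,400,270))
print(robot.move_straight([sx,sy,.049],.06,contact_N=8),robot.sense()["tcp_pos"],robot.sense()["t"])
E
```

```text
0.777289799658849 33.97271881462075 [-0.1624 -1.2285  5.488 ]
held 0.7735729009149781 33.74843338737264 [ 0.3241  0.0361 -1.6295]
True [ 0.5873 -0.2762  0.0535] 30.8167
```

View pics/s5.png

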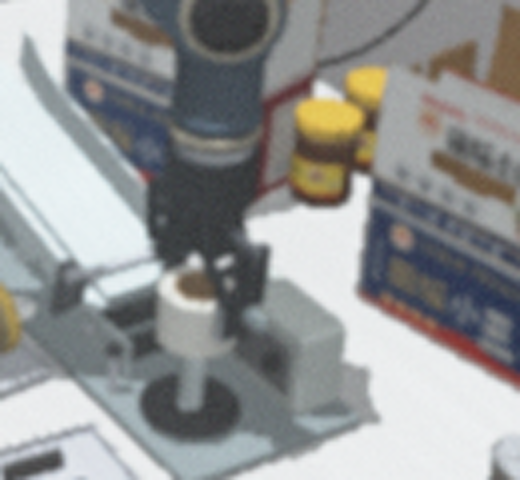

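Seated: contact came at the platter height. Release it, verify, and do the first jar.

```bash
cat >> h.py <<'E'
yt=.041
def pick(cx,cy,yaw,base,tz=.036):  # base: +1 if base toward +x
    p=np.array([cx,cy,0])+.0045*base*np.array([np.cos(yt),np.sin(yt),0])
    robot.goto(p+[0,0,.2],down(yaw+yt)); robot.grip(1.0,50)
    robot.move_straight(p+[0,0,tz],.18); robot.grip(0,50); s=robot.sense(); print("grip",s["opening"],s["gripper_force"],s["wrist_force"])
    robot.move_straight(p+[0,0,.3],.25); s=robot.sense(); print("held",s["opening"],s["gripper_force"],s["wrist_force"],s["t"])
def lane_place(att,x=.001,y=.28):
    tz=-RL[:,2]
    g=lambda up: L(x+.0045,y,.034+up)+.011*tz
    robot.goto(g(.15),att); print("hit",robot.move_straight(g(.001),.1,contact_N=10), L(0,0,0)[2]*0+RL[:,2]@(robot.sense()["tcp_pos"]-g(0)))
    robot.grip(1.0); robot.move_straight(g(.15),.12); print(robot.sense()["t"])
E
python3 - <<'E'
from h import *
np.set_printoptions(precision=4,suppress=True)
p=robot.sense()["tcp_pos"]; robot.grip(1.0); robot.move_straight([p[0],p[1],.2],.2)
pick(.4374,.2755,np.pi,-1)
lane_place(laneatt(1)); robot.sleep(.5)
robot.goto([.56,-.02,.45],down(np.pi/2)); f=robot.grab_frame("wrist"); save(f,"w6.png",1.5)
W=cloud(f).reshape(-1,3)
m=(abs(W[:,0]-.5877)<.05)&(abs(W[:,1]+.2764)<.05)&(W[:,2]>.073)&(W[:,2]<.086);P=W[m];print("roll",m.sum(),cv2.minEnclosingCircle(P[:,:2].astype(np.float32)),np.median(P[:,2]),robot.sense()["t"])
E
```

```text
grip 0.7837973381051553 54.615660309791565 [-0.8671 -0.7661  5.7912]
held 0.7840842709279537 56.697301268577576 [ 0.4362 -0.0199 -4.2444] 36.8917
hit True 0.002563016775481367
41.7417
roll 676 ((0.5868470668792725, -0.2765560746192932), 0.03464645519852638) 0.07770211595479366 43.5333
```

View pics/w6.png

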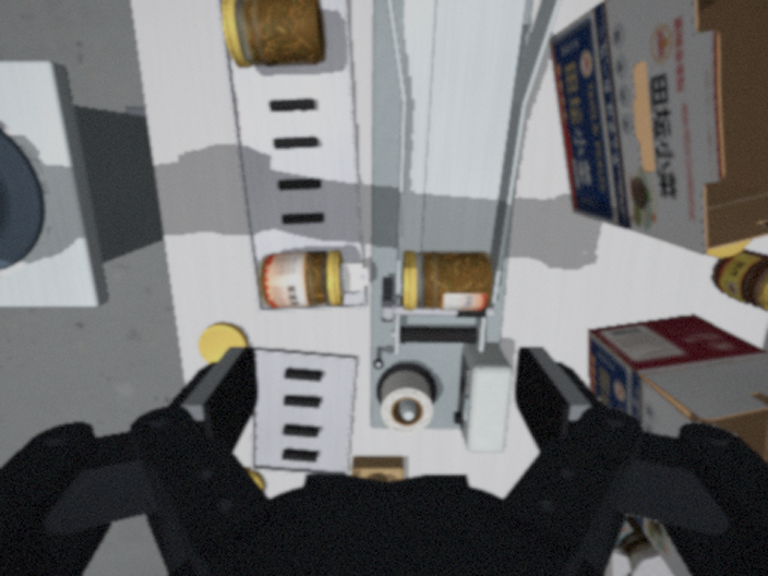

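The first jar waits behind the gate (447,280) with its lid at the front wall, and the roll sits on the spindle (407,398). Now the second clean jar and the tagged jar.

```bash
python3 - <<'E'
from h import *
np.set_printoptions(precision=4,suppress=True)
pick(.4408,.1817,0,1)
lane_place(laneatt(1)); robot.sleep(.3)
pick(.4542,-.103,0,-1)
yr=-.091; p=np.array([.4380,-.2793,0])-.0045*np.array([np.cos(yr),np.sin(yr),0])
robot.goto(p+[0,0,.25],down(yr)); print(robot.move_straight(p+[0,0,.037],.12,contact_N=12),robot.sense()["tcp_pos"]-p)
robot.grip(1.0); robot.move_straight(p+[0,0,.25],.15); 
robot.goto([.54,-.06,.46],down(np.pi/2)); robot.sleep(.3); f=robot.grab_frame("wrist"); save(f,"w7.png",1.5)
W=cloud(f).reshape(-1,3)
def box(x0,x1,y0,y1,z0,z1): return W[(W[:,0]>x0)&(W[:,0]<x1)&(W[:,1]>y0)&(W[:,1]<y1)&(W[:,2]>z0)&(W[:,2]<z1)]
P=box(.36,.52,-.33,-.23,.066,.1);q=np.percentile(P[:,0],[.5,99.5]);c=np.polyfit(P[:,0],P[:,1],1);print("tagged",q,q.mean(),np.polyval(c,q.mean()),c[0],np.percentile(P[:,2],98))
P=box(.53,.65,-.34,-.22,.073,.086);print("roll",cv2.minEnclosingCircle(P[:,:2].astype(np.float32)),np.median(P[:,2]))
V=(W-OL)@RL
P=V[(abs(V[:,0])<.07)&(V[:,1]>.0)&(V[:,1]<.3)&(V[:,2]>.056)&(V[:,2]<.075)]
_,l,ce=cv2.kmeans(P[:,1:2].astype(np.float32),2,None,(3,50,1e-5),5,2)
for i in(0,1):
    Q=P[l[:,0]==i];print("lane",np.percentile(Q[:,0],[.5,99.5]),Q[:,1].mean(),np.polyfit(Q[:,0],Q[:,1],1)[0],np.percentile(Q[:,2],98))
P=V[(abs(V[:,0])<.055)&(abs(V[:,1])<.012)&(V[:,2]>.02)&(V[:,2]<.06)];print("gate slope",len(P),np.polyfit(P[:,0],P[:,2],1),robot.sense()["t"])
f=robot.grab_frame("side"); save(f,"s7.png",2.4,(140,130,400,330))
E
```

```text
grip 0.7862048029319064 54.182336926460266 [-1.0356 -3.0778  7.6959]
held 0.7870996153606985 56.71821892261505 [-0.1248  0.4115 -2.9505] 47.9833
hit True 0.0025967349815537496
51.9583
grip 0.7845534401767539 54.139607548713684 [-1.7347 -1.7835  6.4591]
held 0.7867459041350271 56.55542492866516 [ 0.837   0.6461 -2.2869] 56.1833
True [-0.0002 -0.0009  0.0382]
tagged [0.3882 0.4861] 0.4371538377605101 -0.27587545807300035 -0.07111143315767302 0.08257293110079941
roll ((0.5864449739456177, -0.27633151412010193), 0.034394826740026474) 0.07768987434289262
lane [-0.049   0.0479] 0.11241235205012115 -0.019246869212656392 0.06951423030637642
lane [-0.0511  0.0458] 0.04462847632896087 0.002074421008300569 0.07013097790504388
gate slope 326 [0.0076 0.0402] 62.1083
```

View pics/w7.png

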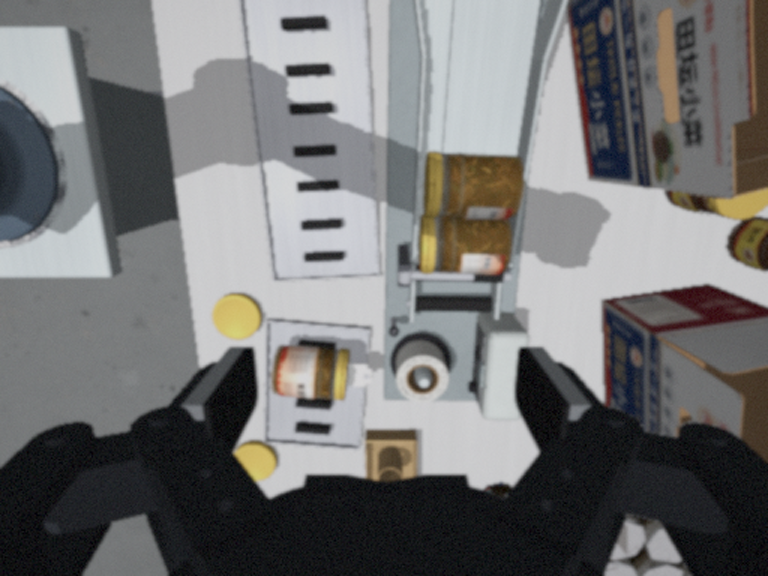

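View pics/s7.png

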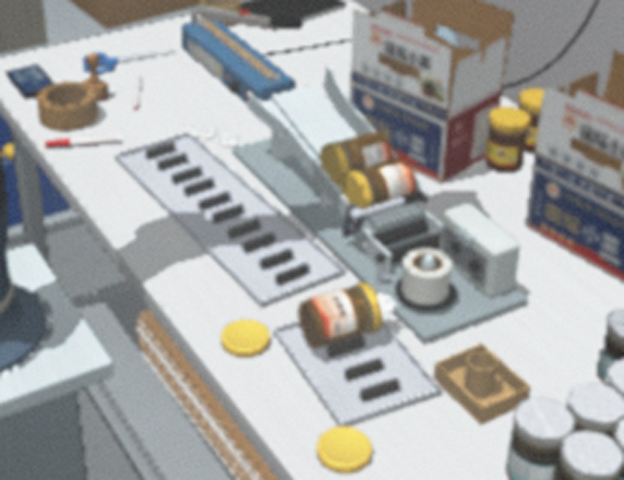

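Both clean jars wait behind the closed gate with their lids at the front. The tagged jar lies in the left reject nest, the roll is seated and the core is in the scrap tray, so I'm handing in.

```bash
python3 -c "
from plant import robot
print(robot.close_job())"
```

```text
the job is handed in; nothing more can be done
None
```

I handed the job in at about 62 s with everything in place by my final camera check (no verdict was returned): core in the scrap tray, roll seated on the platter, gate down, two clean jars behind it with lids at the front wall, and the one tagged jar in the left reject nest.

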